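# Load a spare-part kit into its foam-lined carton

## Robot

A 7-joint arm with a two-finger parallel gripper is mounted at the origin on a cart in front of the work surface, level with it; the furniture and walls round the work are solid. World frame = base frame: x ahead of the robot, y to its left, z up, the work surface at z = 0. Lengths are in m, angles in rad, forces in N, time in s.
With the tool pointing down it reaches from about 0.4 to 0.85 m from the base axis. Payload 4.5 kg.
Tool frame: the origin (TCP) lies at the very end of the fingers, on their centre line; the grasp point (between the pads) lies 19 mm behind it; z points along the fingers, y is the line along which they close (so a half turn about z gives the same grasp; the last joint's range is limited). The gripper opens to 85 mm and grips with 20 to 120 N. Pads are 22 mm wide; open, the fingers measure 114 mm over their backs; the gripper's body (76 mm by 85 mm) begins 54 mm behind the grasp point. The pads swing forward as they close: fully open they stand 13 mm farther back than shut.
Start: joints at [1.14, 0.689, -0.195, 1.565, 0.157, 0.902, -0.215], TCP at [0.28, -0.559, 0.231] pointing down, gripper open.
Joint ranges: [-3.01, 3.01], [-0.46, 2.08], [-1.47, 1.51], [0.13, 2.56], [-1, 4.14], [0.04, 2.09], [-2.66, 2.66]. Speed limits (rad/s): [2.57, 2.57, 3.14, 3.14, 3.14, 3.14, 3.14].

## Interface

Orientations are given as a unit quaternion [x, y, z, w].
In Python, from cell import r gives the robot as it stands.
- The arm moves only by the tool apply_moves, never from a script. Its arguments are lists of equal length, an entry for each row: "delta_pos": the shift along the world's x, y, z normalised to -1 to 1, where 1 is 0.12 m, a list of three; "dr": the turn, a rotation vector about the world's x, y, z normalised to -1 to 1, where 1 is 90 degrees, a list of three; "grip": the opening, from 0 (shut) to 1 (fully open). In form: {"delta_pos": [[dx, dy, dz], ...], "dr": [[ax, ay, az], ...], "grip": [grip, ...]}. A call has 1 to 20 rows; each row is the pose to reach, as a shift and turn from the pose commanded when the call began; what a row does not reach only later rows make up. A row lasts 1/12 s, in which the tool goes at most 41.7 mm and 7.16 degrees, less where a joint would pass 70% of its speed; a pose out of reach is approached as far as the arm can. A call with a number of a shift or a turn outside -1 to 1 is refused whole. A call with a gripper value outside its range is refused whole. The fingers move at their own pace and stop on an object; "force" is the grip in N (left out, the last holds). Time passes only in rows, so rows that repeat a pose let the fingers close. It gives the time, the measured TCP pose, the force, the opening and the grip force at its end, in the units of the state.
- r.read_state(): the state, without advancing time (a new reading comes with each control period).
- r.snapshot(name): name is "scene" or "top" or "wrist"; returns (picture, depth): 384x512x3 uint8, blue, green, red; 384x512 float32, m along the optical axis (not along the pixel's ray), 0 where there is no reading.
- r.get_calibration(name): a dict with "K" (3x3 intrinsics, pixels), "k1" (the pictures are not rectified: a ray, as slopes to the right and down, at radius r is drawn at 1 + k1 r^2 times it, then the intrinsics apply), "origin" and "attitude" of the camera in the world. Camera axes: x right, y down, z forward; pixel columns grow to the right and rows downward; lengths in m; the calibration is good to about 2 mm. A picture is of the moment at which its call begins: read the wrist's pose just before it. get_calibration takes no time and is no camera call; for the wrist camera it gives the pose at the moment of the call.
- r.close_job(): hands the job in; it is judged then, once.
Trained networks look in the newest picture that a camera, given by its name, has taken for a name from the list of things; names that differ only in an ending like _2 or _b are one class to them, and where a whole thing is asked for, a point or a joint stands for the part that bears it (a point fixed in the world has none). Each returns a list of dicts, best first, with "p" (0 to 1); they miss things now and then, are a little off and sometimes report something else, mostly with a low value. They report only what shows in the picture. A call takes as long as a camera call. They do not tell look-alikes from the thing itself.
- r.cut_out(camera, query): "pixels" (384x512 bool, what is visible of it).
- r.pinpoint(camera, query): "at" ([x, y, z] in m, in world coordinates, good to about 4 mm: a listed point, or the origin of a listed thing).
The state is a dict: "time": time; "qpos": joint angles; "joint_vel": joint speeds; "joint_efforts": joint torques, N m; "tcp_pos": TCP position; "orientation": TCP orientation; "wrist_force": force on the tool from outside, world axes, zero at the start; "ft_torque": the same for the moment, N m; "gripper_width": finger opening in m; "grip_force": force on a finger pad.
Only numpy, scipy, OpenCV 4.12 (cv2) and the standard library are available. Lean on these libraries where they do the work, as an engineer would, in place of code of your own. Each camera call takes 0.05 s, during which the arm holds its last target. There are 200 camera calls.

## Task

Pack the spare-part kit: put the flanged coupling, the ball bearing, the brass fitting and the small white carton that stand on the table into the foam inserts of the open shipping carton, each upright and fully down in the pocket that was cut for it. Let go of everything when done.

Things in the scene. Friction and masses are not known exactly. Their poses are not given: they have to be found in the camera images.
- coupling: Flanged steel coupling, a spool standing upright: 50 mm high, round flanges 48 mm across (52 mm over the bolts) at top and bottom, waist 34 mm. The top flange is 33 to 47 mm above the underside. Origin: centre of its underside, z up. About 0.28 kg. Take it across the top flange.
- bearing: Steel ball bearing lying flat, 40 mm diameter, 15 mm high. Origin: centre of its underside, z up. About 0.07 kg.
- fitting: Brass hose fitting standing upright on its plain end, 46 mm high: plain foot 24 mm across, hexagon 28 mm across from 18 to 32 mm up, thread 22 mm across above. Origin: on its axis, 2 mm below its foot (so 2 mm below the surface it stands on), z up. About 0.11 kg.
- small_carton: Small closed white carton standing upright, 51 mm (its x) by 60 mm (its y) by 70 mm high. Origin: centre of its underside, z up. About 0.12 kg. Take it across the 51 mm.
- insert_wide_round: Charcoal foam insert 91.5 mm square, 36 mm thick, fixed, one of four in the kraft carton. Origin: centre of its underside, 4 mm above the table; z up, x towards the raised lid (0.21 m high); top level with the carton's rim. In its middle a round pocket 62 mm across, 22 mm deep, for the coupling. Grey floor, mouth bevelled 5 mm.
- insert_shallow_round: Charcoal foam insert 91.5 mm square, 36 mm thick, fixed, one of four in the kraft carton. Origin: centre of its underside, 4 mm above the table; z up, x towards the raised lid (0.21 m high); top level with the carton's rim. In its middle a round pocket 49 mm across, 8 mm deep, for the bearing. Grey floor, mouth bevelled 5 mm.
- insert_narrow_round: Charcoal foam insert 91.5 mm square, 36 mm thick, fixed, one of four in the kraft carton. Origin: centre of its underside, 4 mm above the table; z up, x towards the raised lid (0.21 m high); top level with the carton's rim. In its middle a round pocket 36 mm across, 22 mm deep, for the fitting. Grey floor, mouth bevelled 5 mm.
- insert_rectangular: Charcoal foam insert 91.5 mm square, 36 mm thick, fixed, one of four in the kraft carton. Origin: centre of its underside, 4 mm above the table; z up, x towards the raised lid (0.21 m high); top level with the carton's rim. Central pocket 72 mm (along x) by 63 mm (along y), 26 mm deep, for the small white carton (its 51 mm along the insert's y). Grey floor, mouth bevelled 5 mm.
Not all that is in view belongs to the job. Leave any green look-alike of the coupling alone.

How it is judged:
At the end, for the whole second after the job is handed in: Coupling, bearing, fitting and small carton each stand upright (within 7 degrees) on the floor of their own pocket: within 12 mm of its centre, no more than 4 mm above its floor, at rest (horizontal distance between coupling and insert_wide_round below 0.012 m and z of coupling in the frame of insert_wide_round below 0.018 m and angle between each of coupling, bearing, fitting, small_carton's own z axis and vertical below 0.12 rad and linear speed of each of coupling, bearing, fitting, small_carton below 0.02 m/s and horizontal distance between bearing and insert_shallow_round below 0.012 m and z of bearing in the frame of insert_shallow_round below 0.032 m and horizontal distance between fitting and insert_narrow_round below 0.012 m and z of fitting in the frame of insert_narrow_round below 0.016 m and horizontal distance between small_carton and insert_rectangular below 0.012 m and z of small_carton in the frame of insert_rectangular below 0.014 m); the robot touches nothing.
It also fails if it takes over 136 s, if anything falls off the work surface, if the arm or the gripper's body presses on something with over 40 N, if the wrist force passes 120 N, or if a joint passes its speed limit or range.

## Working session

There is one attempt and no reset: what is moved stays moved. The work goes in short steps, Python scripts to look and compute and a tool call to move; the robot and the scene stay as the last step left them, time stands still between calls to the robot, and variables do not carry over. Pictures are saved under pics/ and viewed, at most 16 in all, crops included, and the job is handed in when it is done.

Besides the shell and the picture viewer there is one more tool, called after ">>>" as name(argument=value, ...) on one line, values as JSON. apply_moves: Moves the arm, as the interface text tells. Scaled input: -1 to 1 covers 0.12 m each way for a shift and 90 degrees each way for a turn. Its arguments: {"type":"object","properties":{"delta_pos":{"type":"array","items":{"type":"array","items":{"type":"number","minimum":-1,"maximum":1}}},"dr":{"type":"array","items":{"type":"array","items":{"type":"number","minimum":-1,"maximum":1}}},"grip":{"type":"array","items":{"type":"number"}},"force":{"type":"number"}},"required":["delta_pos","dr","grip"]}

```bash
mkdir -p pics; cat > h.py <<'E'
from cell import r
import numpy as np, cv2
from scipy.spatial.transform import Rotation as R
def cal(c):
    k=r.get_calibration(c); a=np.array(k['attitude'])
    M=R.from_quat(a).as_matrix() if a.size==4 else a
    return np.array(k['K']),k['k1'],np.array(k['origin']),M
def cloud(c,depth,cl=None):
    K,k1,o,M=cl or cal(c)
    v,u=np.mgrid[:384,:512]
    p=np.stack([(u-K[0,2])/K[0,0],(v-K[1,2])/K[1,1]],-1).astype(float); q=p.copy()
    for _ in range(8): q=p/(1+k1*(q**2).sum(-1,keepdims=True))
    P=np.concatenate([q,np.ones(q.shape[:2]+(1,))],-1)*depth[...,None]
    return P@M.T+o
E
cat > a.py <<'E'
from h import *
for c in ['top','scene']:
    im,d=r.snapshot(c); cv2.imwrite(f'pics/{c}0.png',im); np.save(c+'.npy',d)
    print(c,cal(c)[2],(d>0).mean())
    P=cloud(c,d); np.save(c+'P.npy',P)
    for q in ['coupling','bearing','fitting','small_carton','insert_wide_round','insert_shallow_round','insert_narrow_round','insert_rectangular']:
        print(q,[(np.round(x['at'],3).tolist(),round(x['p'],2)) for x in r.pinpoint(c,q)])
print(r.read_state())
E
python3 a.py
```

```text
top [0.15985319 0.1489865  1.52180138] 0.9959004720052084
coupling [([0.373, 0.577, -0.002], 0.64), ([0.422, 0.348, -0.0], 0.6)]
bearing [([0.424, 0.044, 0.0], 0.53)]
fitting [([0.533, 0.398, 0.003], 0.58)]
small_carton [([0.404, 0.211, 0.004], 0.6)]
insert_wide_round [([0.536, -0.239, 0.006], 0.82)]
insert_shallow_round [([0.444, -0.222, 0.004], 0.64), ([0.423, 0.347, 0.0], 0.52)]
insert_narrow_round [([0.46, -0.129, 0.002], 0.96)]
insert_rectangular [([0.55, -0.143, 0.0], 0.72)]
scene [0.01068322 1.16429656 0.71717796] 0.9648844401041666
coupling [([0.37, 0.57, 0.003], 0.88), ([0.422, 0.342, -0.002], 0.67)]
bearing [([0.423, 0.047, -0.002], 0.59)]
fitting [([0.534, 0.398, -0.006], 0.52)]
small_carton [([0.408, 0.209, 0.002], 0.82), ([0.422, 0.047, 0.001], 0.66), ([0.462, -0.13, 0.007], 0.33)]
insert_wide_round [([0.527, -0.234, 0.003], 0.65)]
insert_shallow_round [([0.442, -0.221, 0.002], 0.64)]
insert_narrow_round [([0.462, -0.131, 0.006], 0.57)]
insert_rectangular [([0.55, -0.144, 0.001], 0.68)]
{'time': 0.9, 'qpos': array([ 1.13978045,  0.68910226, -0.1946497 ,  1.56531698,  0.15727471,
        0.90247981, -0.21513252]), 'joint_vel': array([ 1.17986967e-03,  4.22350043e-04, -8.27560242e-04, -8.07897156e-04,
       -1.27535959e-05, -3.80700766e-04,  1.79218470e-03]), 'joint_efforts': array([ 1.33057665e-04, -5.39539003e+01, -1.26693416e+00, -1.58883905e+01,
        1.00438477e-02,  1.30120392e-03, -8.82759167e-06]), 'tcp_pos': array([ 0.28022386, -0.5586793 ,  0.23131202]), 'orientation': array([9.73112931e-01, 2.30328509e-01, 4.00519131e-05, 2.81330453e-05]), 'wrist_force': array([ 0.12521234, -0.33730223,  0.36767819]), 'ft_torque': array([-0.00886154,  0.04608948, -0.00162532]), 'grip_force': 0.0, 'gripper_width': 0.08531182648758717}
```

```bash
ls pics
```

```text
scene0.png
top0.png
```

View pics/top0.png

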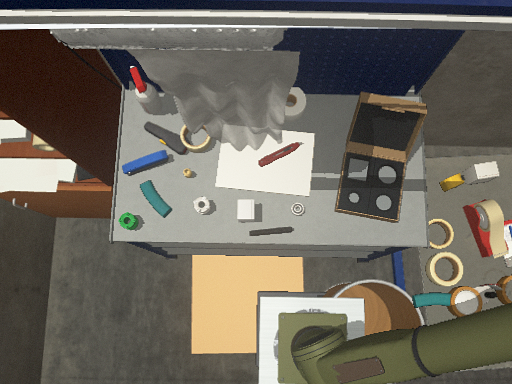

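View pics/scene0.png

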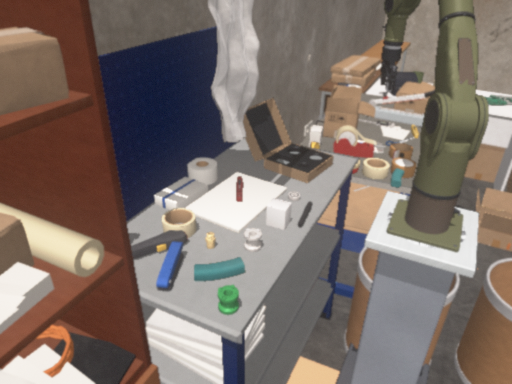

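The top view shows two coupling look-alikes. The green one is at (129,221) and must be left alone. The grey steel one is at (202,205), at about (0.422, 0.345), and fits the description. The fitting is at (187,172), the small carton at (245,209), the bearing at (297,209), and the open carton with its inserts at (372,186). I'll confirm the coupling in an enlarged crop and refine the positions.

```bash
cat > b.py <<'E'
from h import *
im=cv2.imread('pics/top0.png'); P=np.load('topP.npy'); S=np.load('sceneP.npy')
a=cv2.resize(im[145:235,110:320],None,fx=3.8,fy=3.8,interpolation=cv2.INTER_CUBIC)
b=cv2.resize(im[85:225,325:435],None,fx=2.2,fy=2.2,interpolation=cv2.INTER_CUBIC)
o=np.zeros((a.shape[0]+b.shape[0]-90,798,3),np.uint8); o=np.zeros((600,798,3),np.uint8)
a=cv2.resize(im[145:235,110:320],(670,288),interpolation=cv2.INTER_CUBIC)
o[:288,:670]=a; o[290:598,:242]=cv2.resize(b,(242,308)); cv2.imwrite('pics/crop1.png',o)
def rect(pts,n):
    pts=pts.astype(np.float32); r_=cv2.minAreaRect((pts*1000).astype(np.float32)); print(n,np.round(r_[0],1),np.round(r_[1],1),round(r_[2],1),len(pts))
for n,c,rad,z0,z1 in [('coupling',(.422,.345),.05,.04,.06),('bearing',(.424,.045),.04,.008,.03),('fitting',(.533,.398),.035,.035,.06),('fitting low',(.533,.398),.035,.01,.06),('carton',(.405,.21),.06,.06,.08)]:
    for nm,Q in (('top',P),('scene',S)):
        m=(np.hypot(Q[...,0]-c[0],Q[...,1]-c[1])<rad)&(Q[...,2]>z0)&(Q[...,2]<z1)
        if m.sum()>3: rect(Q[m][:,:2],n+' '+nm+' zmed %.3f'%np.median(Q[m][:,2]))
# foam/rim plane at z~.04, pocket floors
c=(.495,-.185)
m=(np.hypot(P[...,0]-c[0],P[...,1]-c[1])<.16)&(P[...,2]>.035)&(P[...,2]<.046)
rect(P[m][:,:2],'rim')
for n,c,z in [('wide',(.536,-.239),.018),('shallow',(.443,-.222),.032),('narrow',(.46,-.13),.018),('rect',(.55,-.143),.014)]:
    m=(np.hypot(P[...,0]-c[0],P[...,1]-c[1])<.044)&(abs(P[...,2]-z)<.005)
    if m.sum()>3: rect(P[m][:,:2],n+' floor'); print(P[m].mean(0).round(4))
# obstacles: highest points per cell
print('height map (mm), rows x .35...; cols y')
ys=np.arange(.55,-.36,-.05); print('      ',(ys*100).astype(int))
for x in np.arange(.35,.9,.05):
    row=[]
    for y in ys:
        z=[Q[(abs(Q[...,0]-x)<.025)&(abs(Q[...,1]-y)<.025)][:,2] for Q in (P,S)]; z=np.concatenate(z); z=z[z<1.1]
        row.append(int(1000*z.max()) if len(z) else -1)
    print('%.2f'%x,row)
E
python3 b.py
```

```text
coupling top zmed 0.047 [422.9 345. ] [47.  45.7] 10.2 158
coupling scene zmed 0.047 [422.9 345.9] [47.1 49.5] 35.6 167
bearing top zmed 0.014 [416.4  41.2] [51.3 39.7] 52.7 110
bearing scene zmed 0.014 [421.1  48.9] [36.8 40.6] 22.7 72
fitting top zmed 0.041 [528.5 397.7] [22.9 19.4] 8.5 29
fitting scene zmed 0.041 [528.4 396.8] [16.6 24. ] 31.8 39
fitting low top zmed 0.034 [527.7 397.2] [23.9 22.9] 85.5 60
fitting low scene zmed 0.029 [527.4 399.8] [23.7 25.4] 80.7 111
carton top zmed 0.069 [405.3 207.9] [58.7 48.7] 1.3 331
carton scene zmed 0.070 [406.2 208.6] [60.6 53.9] 0.9 249
rim [ 521.1 -187.1] [196.7 249.1] 80.4 2836
wide floor [ 536.7 -240.6] [57.3 58.1] 32.1 225
[ 0.5357 -0.2402  0.0179]
shallow floor [ 442.2 -221.5] [83.3 80.4] 52.3 278
[ 0.4418 -0.2233  0.033 ]
narrow floor [ 459.4 -130.9] [29.3 33.3] 88.2 79
[ 0.4595 -0.1314  0.0172]
rect floor [ 552.4 -147.3] [62.  69.5] 78.4 336
[ 0.5523 -0.1474  0.0138]
height map (mm), rows x .35...; cols y
       [ 55  50  44  39  34  29  24  19  14   9   4   0  -5 -10 -15 -20 -25 -30
 -35]
0.35 [55, 7, 8, 6, 7, 10, 8, 27, 22, 25,
[... 221 characters left out ...]
, 1026, 1028, 1028, 1029, 1028, 1029, 1029, 1029, 1029, 1029, 49, 48, 45, 12]
0.55 [54, 866, 877, 878, 877, 878, 882, 881, 882, 860, 21, 20, 11, 48, 40, 51, 48, 47, 9]
0.60 [45, 54, 54, 55, 53, 415, 405, 403, 774, 794, 38, 19, 7, 73, 48, 46, 49, 128, 10]
0.65 [36, 42, 43, 55, 50, 15, 15, 15, 22, 20, 36, 19, 8, 157, 104, 117, 211, 213, 11]
0.70 [37, 39, 8, 49, 49, 37, 38, 37, 37, 64, 65, 7, 8, 208, 215, 213, 213, 211, 8]
0.75 [207, 203, 7, 2, 3, 37, 38, 39, 60, 64, 66, 58, 7, 194, 199, 193, 181, -1, -1]
0.80 [304, 202, 311, 489, 489, 488, 488, 488, 488, 488, 488, 487, 487, 487, 487, 428, 429, 429, 413]
0.85 [-1, -1, -1, 487, -1, 487, 487, 487, 487, 487, 487, 487, -1, 486, -1, -1, -1, -3, 404]
```

View pics/crop1.png

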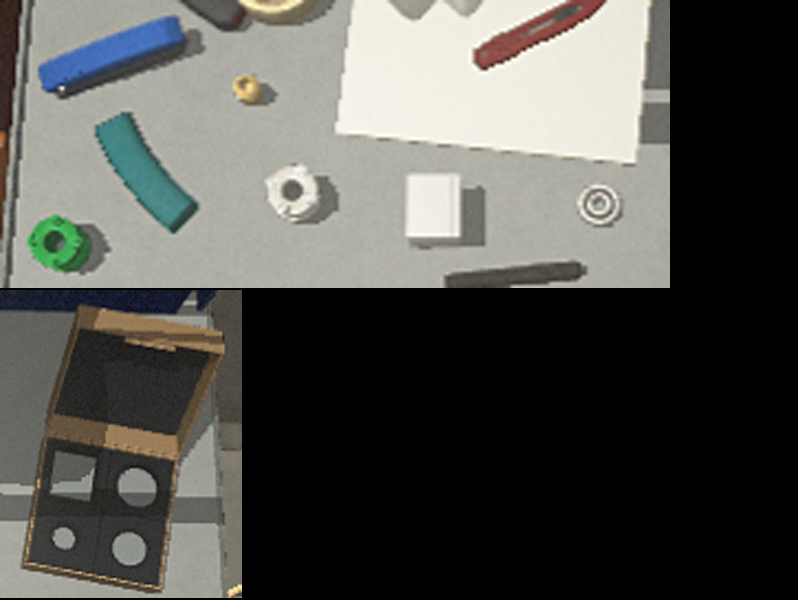

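The crop confirms it: the grey flanged spool at crop (293,192) is the steel coupling, and the green one at crop (58,243) is the look-alike to avoid. The bearing is at crop (599,205), the carton at (433,207) and the fitting at (247,88). The four pockets match the inserts, which are yawed about -10°. I'll start with the bearing.

>>> apply_moves(delta_pos=[[1,1,0],[1,1,0],[1,1,0],[1,1,0],[1,1,0],[1,1,0]], dr=[[0,0,-0.284],[0,0,-0.284],[0,0,-0.284],[0,0,-0.284],[0,0,-0.284],[0,0,-0.284]], grip=[1,1,1,1,1,1], force=40)

```text
time: 1.4
tcp_pos: [0.4042, -0.4349, 0.2314]
orientation: [1.0, 0.014, 0.001, -0.001]
wrist_force: [0.0, -0.2, 0.7]
gripper_width: 0.0853
grip_force: 0.0
```

>>> apply_moves(delta_pos=[[0.1,1,0],[0.1,1,0],[0.1,1,0],[0.1,1,0]], dr=[[0,0,0],[0,0,0],[0,0,0],[0,0,0]], grip=[1,1,1,1])

```text
time: 1.73
tcp_pos: [0.4127, -0.3109, 0.2312]
orientation: [1.0, 0.014, -0.001, -0.003]
wrist_force: [-0.1, 0.7, -0.5]
gripper_width: 0.0853
grip_force: 0.0
```

>>> apply_moves(delta_pos=[[0.1,1,0],[0.1,1,0],[0.1,1,0],[0.1,1,0]], dr=[[0,0,0],[0,0,0],[0,0,0],[0,0,0]], grip=[1,1,1,1])

```text
time: 2.07
tcp_pos: [0.4249, -0.1916, 0.2314]
orientation: [1.0, 0.015, -0.0, -0.002]
wrist_force: [-0.4, 1.0, 0.3]
gripper_width: 0.0857
grip_force: 0.0
```

>>> apply_moves(delta_pos=[[0,1,0],[0,1,0],[0,1,0],[0,1,0]], dr=[[0,0,0],[0,0,0],[0,0,0],[0,0,0]], grip=[1,1,1,1])

```text
time: 2.4
tcp_pos: [0.4246, -0.0721, 0.2314]
orientation: [1.0, 0.015, 0.0, -0.002]
wrist_force: [-0.1, -0.6, 0.2]
gripper_width: 0.0855
grip_force: 0.0
```

>>> apply_moves(delta_pos=[[0,1,-0.5],[0,1,-0.5],[0,1,-0.5],[0,1,-0.5],[0,1,-0.5],[0,1,-0.5]], dr=[[0,0,0],[0,0,0],[0,0,0],[0,0,0],[0,0,0],[0,0,0]], grip=[1,1,1,1,1,1])

```text
time: 2.9
tcp_pos: [0.4246, 0.0398, 0.1713]
orientation: [1.0, 0.009, -0.0, 0.001]
wrist_force: [-0.3, -0.9, 0.8]
gripper_width: 0.0854
grip_force: 0.0
```

```bash
cat > w.py <<'E'
# usage: w.py name query zlo zhi : wrist look; prints tool state and object centre
from h import *; import sys
n,q,z0,z1=sys.argv[1],sys.argv[2],float(sys.argv[3]),float(sys.argv[4])
s=r.read_state(); cl=cal('wrist'); im,d=r.snapshot('wrist'); cv2.imwrite(f'pics/{n}.png',im)
x=R.from_quat(s['orientation']).as_matrix()
print('t %.1f'%s['time'],'tcp',s['tcp_pos'].round(4),'close dir',np.degrees(np.arctan2(x[1,1],x[0,1])).round(1)%180,'zax',x[:,2].round(3),'q7 %.2f'%s['qpos'][6],'cam',cl[2].round(3))
pp=r.pinpoint('wrist',q); print([(np.round(a['at'],4).tolist(),round(a['p'],2)) for a in pp])
P=cloud('wrist',d,cl)
for c in r.cut_out('wrist',q)[:2]:
    Q=P[c['pixels']]; Q=Q[(Q[:,2]>z0)&(Q[:,2]<z1)]
    if len(Q)>5:
        m=cv2.minAreaRect((Q[:,:2]*1000).astype(np.float32)); print('p',round(c['p'],2),np.round(m[0],1),np.round(m[1],1),round(m[2],1),'zmed',np.median(Q[:,2]).round(4),len(Q), 'circ',[np.round(v,1) for v in cv2.minEnclosingCircle((Q[:,:2]*1000).astype(np.float32))])
E
python3 w.py w1 bearing 0.01 0.022
```

```text
t 2.9 tcp [0.4246 0.0398 0.1713] close dir 91.0 zax [-0.    -0.001 -1.   ] q7 -1.73 cam [0.491 0.041 0.314]
[([0.4185, 0.0479, -0.0005], 0.88)]
p 0.62 [421.9  46.5] [38.  38.6] 1.0 zmed 0.0146 965 circ [array([421.5,  46.9]), np.float64(19.8)]
```

>>> apply_moves(delta_pos=[[-0.023,0.058,-0.4],[-0.023,0.058,-0.8],[-0.023,0.058,-1],[-0.023,0.058,-1]], dr=[[0,0,0],[0,0,0],[0,0,0],[0,0,0]], grip=[1,1,1,1])

```text
time: 3.38
tcp_pos: [0.419, 0.046, 0.0475]
orientation: [1.0, 0.008, -0.01, 0.002]
wrist_force: [0.5, 0.6, 0.7]
gripper_width: 0.0856
grip_force: 0.0
```

>>> apply_moves(delta_pos=[[0,0,-0.12],[0,0,-0.24],[0,0,-0.34],[0,0,-0.377],[0,0,-0.377],[0,0,-0.377],[0,0,-0.377],[0,0,-0.377],[0,0,-0.377],[0,0,-0.377],[0,0,-0.377],[0,0,-0.377]], dr=[[0,0,0],[0,0,0],[0,0,0],[0,0,0],[0,0,0],[0,0,0],[0,0,0],[0,0,0],[0,0,0],[0,0,0],[0,0,0],[0,0,0]], grip=[1,1,1,1,1,0.3,0.3,0.3,0.3,0.3,0.3,0.3])

```text
time: 4.38
tcp_pos: [0.4344, 0.0494, 0.0172]
orientation: [1.0, 0.009, -0.012, 0.001]
wrist_force: [0.2, -0.3, 0.2]
gripper_width: 0.0256
grip_force: 0.0
```

>>> apply_moves(delta_pos=[[0,0,0],[0,0,0],[0,0,0.2],[0,0,0.5],[0,0,0.8],[0,0,0.8]], dr=[[0,0,0],[0,0,0],[0,0,0],[0,0,0],[0,0,0],[0,0,0]], grip=[0.3,0.3,0.3,0.3,0.3,0.3])

```text
time: 4.88
tcp_pos: [0.4364, 0.0504, 0.1175]
orientation: [1.0, 0.009, -0.009, -0.0]
wrist_force: [1.4, -0.8, 0.7]
gripper_width: 0.0252
grip_force: 0.0
```

```bash
python3 w.py w2 bearing 0.05 0.3
```

```text
t 4.9 tcp [0.4364 0.0504 0.1175] close dir 91.1 zax [-0.017  0.001 -1.   ] q7 -2.53 cam [0.505 0.052 0.259]
[([0.4199, 0.0477, -0.0002], 0.84)]
```

View pics/w2.png

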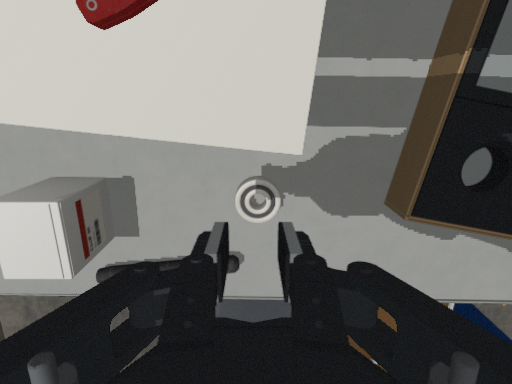

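The picture shows the bearing still on the table at (258,200), with the fingers shut on nothing. The arm hit a limit and drifted, so I'll check the joints.

```bash
python3 -c "
from h import *
s=r.read_state();print(s['qpos'].round(2),s['tcp_pos'].round(4))"
```

```text
[ 0.05  0.71 -0.42  2.19  0.74  0.4  -2.53] [0.4344 0.0489 0.113 ]
```

Joint 7 is at its limit. I'll turn the tool 169° CCW, which closes the fingers along the insert's y, and retry.

>>> apply_moves(delta_pos=[[0,0,0.4],[0,0,0.4],[0,0,0.4],[0,0,0.4],[0,0,0.4],[0,0,0.4],[0,0,0.4],[0,0,0.4],[0,0,0.4],[0,0,0.4],[0,0,0.4],[0,0,0.4],[0,0,0.4],[0,0,0.4]], dr=[[0,0,0.94],[0,0,0.94],[0,0,0.94],[0,0,0.94],[0,0,0.94],[0,0,0.94],[0,0,0.94],[0,0,0.94],[0,0,0.94],[0,0,0.94],[0,0,0.94],[0,0,0.94],[0,0,0.94],[0,0,0.94]], grip=[1,1,1,1,1,1,1,1,1,1,1,1,1,1])

```text
time: 6.2
tcp_pos: [0.4335, 0.0493, 0.1596]
orientation: [0.734, 0.679, -0.009, 0.008]
wrist_force: [-0.9, -0.7, 0.4]
gripper_width: 0.0854
grip_force: 0.0
```

>>> apply_moves(delta_pos=[[0,0,0],[0,0,0],[0,0,0],[0,0,0],[0,0,0],[0,0,0],[0,0,0],[0,0,0],[0,0,0],[0,0,0],[0,0,0],[0,0,0],[0,0,0],[0,0,0],[0,0,0],[0,0,0]], dr=[[0,0,0.94],[0,0,0.94],[0,0,0.94],[0,0,0.94],[0,0,0.94],[0,0,0.94],[0,0,0.94],[0,0,0.94],[0,0,0.94],[0,0,0.94],[0,0,0.94],[0,0,0.94],[0,0,0.94],[0,0,0.94],[0,0,0.94],[0,0,0.94]], grip=[1,1,1,1,1,1,1,1,1,1,1,1,1,1,1,1])

```text
time: 7.53
tcp_pos: [0.4343, 0.0494, 0.1608]
orientation: [0.086, 0.996, -0.0, 0.012]
wrist_force: [0.2, -0.5, -0.6]
gripper_width: 0.0854
grip_force: 0.0
```

```bash
python3 w.py w3 bearing 0.01 0.022; python3 -c "
from h import *
s=r.read_state();print(s['qpos'].round(2),s['tcp_pos'].round(4),s['orientation'])"
```

```text
t 7.5 tcp [0.4343 0.0494 0.1608] close dir 80.2 zax [ 0.024 -0.003 -1.   ] q7 -0.04 cam [0.365 0.061 0.302]
[([0.4187, 0.0503, -0.0011], 0.69)]
p 0.94 [421.   46.5] [39.3 39.1] 19.9 zmed 0.0147 1094 circ [array([421.2,  46.2]), np.float64(19.9)]
[ 0.48  0.87 -1.24  2.18  1.1   0.96 -0.04] [0.4344 0.0494 0.1609] [ 8.50746727e-02  9.96298517e-01 -1.29164487e-04  1.23104667e-02]
```

>>> apply_moves(delta_pos=[[-0.109,-0.024,-0.3],[-0.109,-0.024,-0.6],[-0.109,-0.024,-0.9],[-0.109,-0.024,-1],[-0.109,-0.024,-1],[-0.109,-0.024,-1]], dr=[[0,0.015,0],[0,0.015,0],[0,0.015,0],[0,0.015,0],[0,0.015,0],[0,0.015,0]], grip=[1,1,1,1,1,1])

```text
time: 8.18
tcp_pos: [0.421, 0.0469, 0.0408]
orientation: [0.085, 0.996, -0.001, -0.0]
wrist_force: [-0.0, -0.2, 1.5]
gripper_width: 0.0856
grip_force: 0.0
```

```bash
cat > s.py <<'E'
from h import *
s=r.read_state();x=R.from_quat(s['orientation']).as_matrix()
print('%.1f'%s['time'],s['qpos'].round(2),s['tcp_pos'].round(4),'zax',x[:,2].round(3),'close',(np.degrees(np.arctan2(x[1,1],x[0,1]))%180).round(1),'w %.4f'%s['gripper_width'],s['wrist_force'].round(1))
E
python3 s.py
```

```text
8.2 [ 0.38  1.08 -1.06  2.27  1.46  0.89 -0.32] [0.421  0.0469 0.0408] zax [-0.    -0.001 -1.   ] close 80.3 w 0.0856 [-0.  -0.2  1.5]
```

Tracking is good and the tool is vertical. I'll go down to TCP z ≈ 0.006, close and lift.

>>> apply_moves(delta_pos=[[0,0,-0.15],[0,0,-0.25],[0,0,-0.29],[0,0,-0.29],[0,0,-0.29],[0,0,-0.29],[0,0,-0.29],[0,0,-0.29],[0,0,-0.29],[0,0,-0.29],[0,0,-0.29],[0,0,-0.29]], dr=[[0,0,0],[0,0,0],[0,0,0],[0,0,0],[0,0,0],[0,0,0],[0,0,0],[0,0,0],[0,0,0],[0,0,0],[0,0,0],[0,0,0]], grip=[1,1,1,1,0.3,0.3,0.3,0.3,0.3,0.3,0.3,0.3])

```text
time: 9.18
tcp_pos: [0.4217, 0.0466, 0.0071]
orientation: [0.084, 0.996, -0.001, 0.001]
wrist_force: [0.1, -0.4, 8.1]
gripper_width: 0.0372
grip_force: 39.2
```

>>> apply_moves(delta_pos=[[0,0,0.2],[0,0,0.5],[0,0,0.8],[0,0,0.95],[0,0,0.95],[0,0,0.95]], dr=[[0,0,0],[0,0,0],[0,0,0],[0,0,0],[0,0,0],[0,0,0]], grip=[0.3,0.3,0.3,0.3,0.3,0.3])

```text
time: 9.68
tcp_pos: [0.4218, 0.0463, 0.1209]
orientation: [0.085, 0.996, -0.001, 0.002]
wrist_force: [0.4, 0.9, -0.1]
gripper_width: 0.037
grip_force: 40.5
```

```bash
python3 s.py; python3 w.py w4 bearing 0.08 0.16
```

```text
9.7 [ 0.43  0.91 -1.15  2.23  1.2   0.89 -0.12] [0.4218 0.0463 0.1209] zax [ 0.003 -0.003 -1.   ] close 80.3 w 0.0370 [ 0.4  0.9 -0.1]
t 9.7 tcp [0.4218 0.0463 0.1209] close dir 80.3 zax [ 0.003 -0.003 -1.   ] q7 -0.12 cam [0.356 0.058 0.263]
[([0.4187, 0.0464, 0.1116], 0.96)]
p 0.62 [420.9  46.2] [37.7 39.9] 80.1 zmed 0.1281 4662 circ [array([421.2,  47.2]), np.float64(20.8)]
```

View pics/w4.png

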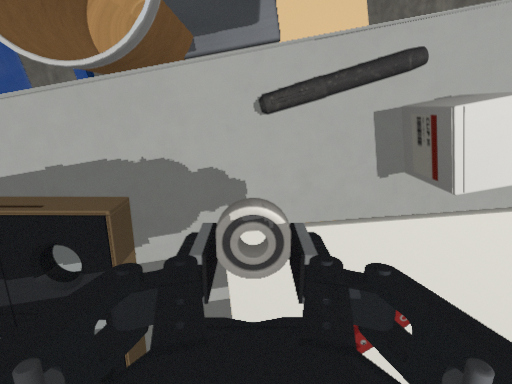

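The bearing is held upright, at (252,238) between the fingers. Next I carry it to the shallow pocket at (0.444, -0.222).

>>> apply_moves(delta_pos=[[0.05,-0.3,0],[0.1,-0.65,0],[0.19,-1,0],[0.19,-1,0],[0.19,-1,0]], dr=[[0,0,0],[0,0,0],[0,0,0],[0,0,0],[0,0,0]], grip=[0.3,0.3,0.3,0.3,0.3])

```text
time: 10.25
tcp_pos: [0.4432, -0.0764, 0.1183]
orientation: [0.088, 0.996, -0.001, -0.001]
wrist_force: [-0.2, 1.1, -0.2]
gripper_width: 0.0373
grip_force: 40.5
```

>>> apply_moves(delta_pos=[[0,-0.3,0],[0,-0.65,0],[0,-1,0],[0,-1,0],[0,-1,0]], dr=[[0,0,0],[0,0,0],[0,0,0],[0,0,0],[0,0,0]], grip=[0.3,0.3,0.3,0.3,0.3])

```text
time: 10.67
tcp_pos: [0.4433, -0.1943, 0.1189]
orientation: [0.087, 0.996, -0.001, -0.0]
wrist_force: [-0.3, -0.1, -0.3]
gripper_width: 0.0373
grip_force: 40.6
```

>>> apply_moves(delta_pos=[[0,-0.235,0],[0,-0.235,-0.2],[0,-0.235,-0.35],[0,-0.235,-0.35],[0,-0.235,-0.35],[0,-0.235,-0.35]], dr=[[0,0,0],[0,0,0],[0,0,0],[0,0,0],[0,0,0],[0,0,0]], grip=[0.3,0.3,0.3,0.3,0.3,0.3])

```text
time: 11.17
tcp_pos: [0.445, -0.2195, 0.0789]
orientation: [0.083, 0.997, -0.0, 0.001]
wrist_force: [-0.6, 0.3, -0.3]
gripper_width: 0.037
grip_force: 40.6
```

```bash
python3 s.py; python3 w.py w5 insert_shallow_round 0.03 0.045; python3 - <<'E'
from h import *
for c in ['top','wrist']:
    r.snapshot(c)
    for q in ['insert_wide_round','insert_shallow_round','insert_narrow_round','insert_rectangular']:
        print(c,q,[(np.round(x['at'],4).tolist(),round(x['p'],2)) for x in r.pinpoint(c,q)[:2]])
E
```

```text
11.2 [ 0.96  1.03 -1.09  2.05  1.23  0.94  0.57] [ 0.445  -0.2195  0.0789] zax [ 0.002 -0.001 -1.   ] close 80.5 w 0.0370 [-0.6  0.3 -0.3]
t 11.2 tcp [ 0.445  -0.2195  0.0789] close dir 80.5 zax [ 0.002 -0.001 -1.   ] q7 0.57 cam [ 0.379 -0.208  0.221]
[([0.4438, -0.2187, 0.0029], 0.68), ([0.4568, -0.1314, 0.0059], 0.31)]
p 0.63 [ 441.9 -219.9] [93.9 92.5] 79.9 zmed 0.0398 11961 circ [array([ 435. , -218.4]), np.float64(59.5)]
top insert_wide_round [([0.5329, -0.241, 0.0076], 0.55)]
top insert_shallow_round [([0.4433, -0.2194, 0.0049], 0.78)]
top insert_narrow_round [([0.4612, -0.1289, 0.0062], 0.66)]
top insert_rectangular [([0.5517, -0.1443, 0.0058], 0.79), ([0.4047, 0.2084, 0.002], 0.52)]
wrist insert_wide_round [([0.5331, -0.2394, -0.0027], 0.55)]
wrist insert_shallow_round [([0.4428, -0.2176, 0.0037], 0.8)]
wrist insert_narrow_round [([0.4557, -0.1277, 0.0056], 0.96)]
wrist insert_rectangular []
```

View pics/w5.png

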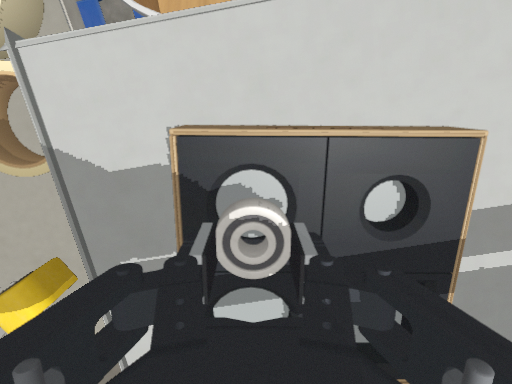

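The bearing at (253,240) hangs over its pocket at (252,190). I'll lower it, release and rise.

>>> apply_moves(delta_pos=[[-0.005,-0.008,-0.1],[-0.005,-0.008,-0.2],[-0.005,-0.008,-0.27],[-0.005,-0.008,-0.303],[-0.005,-0.008,-0.303],[-0.005,-0.008,-0.303],[-0.005,-0.008,-0.303]], dr=[[0,0,0],[0,0,0],[0,0,0],[0,0,0],[0,0,0],[0,0,0],[0,0,0]], grip=[0.3,0.3,0.3,0.3,0.3,0.3,0.3])

```text
time: 12.4
tcp_pos: [0.4439, -0.2225, 0.0422]
orientation: [0.085, 0.996, -0.001, 0.001]
wrist_force: [0.5, -0.4, -0.2]
gripper_width: 0.037
grip_force: 40.6
```

>>> apply_moves(delta_pos=[[0,0,0],[0,0,0],[0,0,0],[0,0,0.1],[0,0,0.4],[0,0,0.7],[0,0,0.9],[0,0,1],[0,0,1]], dr=[[0,0,0],[0,0,0],[0,0,0],[0,0,0],[0,0,0],[0,0,0],[0,0,0],[0,0,0],[0,0,0]], grip=[0.8,1,1,1,1,1,1,1,1])

```text
time: 13.15
tcp_pos: [0.4453, -0.2226, 0.1648]
orientation: [0.085, 0.996, -0.002, 0.003]
wrist_force: [0.4, -0.6, -0.5]
gripper_width: 0.0857
grip_force: 0.0
```

```bash
python3 s.py; python3 w.py w6 bearing 0.04 0.06
```

```text
13.2 [ 1.02  0.9  -1.19  1.99  1.03  1.02  0.72] [ 0.4453 -0.2226  0.1648] zax [ 0.006 -0.004 -1.   ] close 80.3 w 0.0857 [ 0.4 -0.6 -0.5]
t 13.2 tcp [ 0.4453 -0.2226  0.1648] close dir 80.3 zax [ 0.006 -0.004 -1.   ] q7 0.72 cam [ 0.379 -0.211  0.307]
[([0.4418, -0.2202, 0.0292], 0.61)]
p 0.88 [ 443.3 -222.7] [39.2 39.6] 80.1 zmed 0.0467 1317 circ [array([ 443.3, -222.8]), np.float64(20.0)]
```

View pics/w6.png

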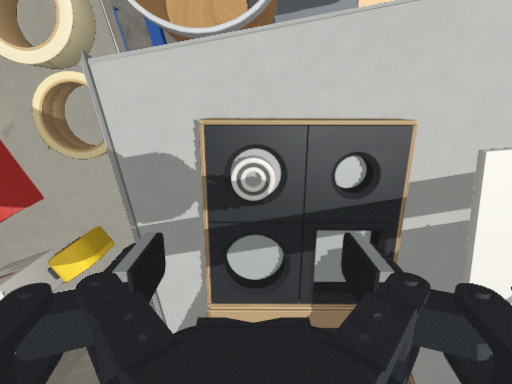

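The bearing at (255,175) is seated: its top is at 0.0467 against the expected 0.047. The small carton is next.

>>> apply_moves(delta_pos=[[-0.1,0.35,0],[-0.1,0.7,0],[-0.1,1,0],[-0.1,1,0]], dr=[[0,0,0.119],[0,0,0.119],[0,0,0.119],[0,0,0.119]], grip=[1,1,1,1])

```text
time: 13.63
tcp_pos: [0.4316, -0.0946, 0.162]
orientation: [-0.015, 1.0, 0.002, 0.001]
wrist_force: [-0.1, 0.1, 0.6]
gripper_width: 0.0854
grip_force: 0.0
```

>>> apply_moves(delta_pos=[[-0.1,0.35,0],[-0.1,0.7,0],[-0.1,1,0],[-0.1,1,0]], dr=[[0,0,0],[0,0,0],[0,0,0],[0,0,0]], grip=[1,1,1,1])

```text
time: 13.97
tcp_pos: [0.42, 0.0264, 0.1624]
orientation: [-0.015, 1.0, 0.003, 0.002]
wrist_force: [0.7, 1.0, 0.7]
gripper_width: 0.0858
grip_force: 0.0
```

>>> apply_moves(delta_pos=[[-0.1,0.35,0],[-0.1,0.7,0],[-0.1,1,0],[-0.1,1,0]], dr=[[0,0,0],[0,0,0],[0,0,0],[0,0,0]], grip=[1,1,1,1])

```text
time: 14.3
tcp_pos: [0.4074, 0.1469, 0.1625]
orientation: [-0.014, 1.0, 0.004, 0.001]
wrist_force: [0.5, 0.3, 0.2]
gripper_width: 0.0853
grip_force: 0.0
```

>>> apply_moves(delta_pos=[[0,0.3,0],[0,0.55,0],[0,0.55,0],[0,0.55,0],[0,0.55,0]], dr=[[0,0,0],[0,0,0],[0,0,0],[0,0,0],[0,0,0]], grip=[1,1,1,1,1])

```text
time: 14.72
tcp_pos: [0.4071, 0.202, 0.1608]
orientation: [-0.009, 1.0, -0.002, -0.0]
wrist_force: [-0.4, -0.3, -1.2]
gripper_width: 0.0858
grip_force: 0.0
```

```bash
python3 s.py; python3 w.py w7 small_carton 0.064 0.076
```

```text
14.7 [ 0.11  0.86 -1.18  2.11  1.04  0.95 -0.09] [0.4071 0.202  0.1608] zax [-0.    -0.004 -1.   ] close 91.0 w 0.0858 [-0.4 -0.3 -1.2]
t 14.7 tcp [0.4071 0.202  0.1608] close dir 91.0 zax [-0.    -0.004 -1.   ] q7 -0.09 cam [0.34  0.202 0.303]
[([0.407, 0.2062, 0.002], 0.88)]
p 0.85 [407.2 207.2] [60.4 50.5] 0.9 zmed 0.0701 4306 circ [array([406.8, 207.4]), np.float64(38.1)]
```

>>> apply_moves(delta_pos=[[0,0.043,-0.3],[0,0.043,-0.6],[0,0.043,-0.8],[0,0.043,-0.8],[0,0.043,-0.8]], dr=[[0,0,0],[0,0,0],[0,0,0],[0,0,0],[0,0,0]], grip=[1,1,1,1,1])

```text
time: 15.28
tcp_pos: [0.4069, 0.2075, 0.0653]
orientation: [-0.009, 1.0, -0.002, -0.001]
wrist_force: [-0.0, 0.6, -0.8]
gripper_width: 0.0852
grip_force: 0.0
```

>>> apply_moves(delta_pos=[[0,0,-0.12],[0,0,-0.24],[0,0,-0.24],[0,0,-0.24],[0,0,-0.24],[0,0,-0.24],[0,0,-0.24],[0,0,-0.24],[0,0,-0.24],[0,0,-0.24]], dr=[[0,0,0],[0,0,0],[0,0,0],[0,0,0],[0,0,0],[0,0,0],[0,0,0],[0,0,0],[0,0,0],[0,0,0]], grip=[1,1,1,0.4,0.4,0.4,0.4,0.4,0.4,0.4])

```text
time: 16.12
tcp_pos: [0.4082, 0.2089, 0.0384]
orientation: [-0.009, 1.0, -0.001, 0.002]
wrist_force: [-0.3, -1.1, 6.8]
gripper_width: 0.0493
grip_force: 41.8
```

>>> apply_moves(delta_pos=[[0,0,0.2],[0,0,0.5],[0,0,0.8],[0,0,1],[0,0,1],[0,0,1]], dr=[[0,0,0],[0,0,0],[0,0,0],[0,0,0],[0,0,0],[0,0,0]], grip=[0.4,0.4,0.4,0.4,0.4,0.4])

```text
time: 16.62
tcp_pos: [0.4082, 0.2088, 0.1585]
orientation: [-0.009, 1.0, -0.0, 0.002]
wrist_force: [-0.2, -1.4, -1.4]
gripper_width: 0.0494
grip_force: 42.3
```

```bash
python3 s.py; python3 w.py w8 small_carton 0.16 0.22
```

```text
16.6 [ 0.08  0.86 -1.15  2.1   1.04  0.93 -0.1 ] [0.4082 0.2088 0.1585] zax [ 0.005 -0.001 -1.   ] close 91.0 w 0.0494 [-0.2 -1.4 -1.4]
t 16.6 tcp [0.4082 0.2088 0.1585] close dir 91.0 zax [ 0.005 -0.001 -1.   ] q7 -0.10 cam [0.341 0.208 0.301]
[([0.4052, 0.2098, 0.1219], 0.86)]
p 0.71 [405. 208.] [57.1 55.4] 1.0 zmed 0.19 16040 circ [array([404.5, 208.4]), np.float64(36.9)]
```

>>> apply_moves(delta_pos=[[0.1,-0.3,0],[0.2,-0.65,0],[0.4,-0.985,0],[0.4,-0.985,0],[0.4,-0.985,0]], dr=[[0,0,-0.12],[0,0,-0.12],[0,0,-0.12],[0,0,-0.12],[0,0,-0.12]], grip=[0.4,0.4,0.4,0.4,0.4])

```text
time: 17.18
tcp_pos: [0.4559, 0.0862, 0.155]
orientation: [0.089, 0.996, -0.003, -0.001]
wrist_force: [-0.8, 0.5, -1.0]
gripper_width: 0.0495
grip_force: 42.4
```

>>> apply_moves(delta_pos=[[0.1,-0.3,0],[0.2,-0.65,0],[0.4,-0.985,0],[0.4,-0.985,0],[0.4,-0.985,0]], dr=[[0,0,0],[0,0,0],[0,0,0],[0,0,0],[0,0,0]], grip=[0.4,0.4,0.4,0.4,0.4])

```text
time: 17.6
tcp_pos: [0.504, -0.0302, 0.1555]
orientation: [0.088, 0.996, -0.001, -0.0]
wrist_force: [0.2, 0.6, -0.8]
gripper_width: 0.0498
grip_force: 42.5
```

>>> apply_moves(delta_pos=[[0.1,-0.3,0],[0.2,-0.65,0],[0.4,-0.985,0],[0.4,-0.985,0],[0.4,-0.985,0],[0.4,-0.985,0],[0.4,-0.985,0]], dr=[[0,0,0],[0,0,0],[0,0,0],[0,0,0],[0,0,0],[0,0,0],[0,0,0]], grip=[0.4,0.4,0.4,0.4,0.4,0.4,0.4])

```text
time: 18.18
tcp_pos: [0.551, -0.1429, 0.1569]
orientation: [0.083, 0.997, -0.0, 0.0]
wrist_force: [-0.1, -0.1, -0.5]
gripper_width: 0.0491
grip_force: 42.5
```

```bash
python3 s.py; python3 - <<'E'
from h import *
P=np.concatenate([np.load(f+'P.npy').reshape(-1,3) for f in ('top','scene')])
for y0 in (-.25,-.2,-.15,-.1):
  print(y0,[(z, P[(abs(P[:,1]-y0)<.025)&(abs(P[:,2]-z)<.012)&(P[:,0]>.5)&(P[:,0]<.75)][:,0].min(initial=9).round(3)) for z in (.06,.08,.1,.12,.14,.17,.2)])
cl=cal('wrist'); im,d=r.snapshot('wrist'); cv2.imwrite('pics/w9.png',im); P=cloud('wrist',d,cl)
for q in ['insert_wide_round','insert_shallow_round','insert_narrow_round','insert_rectangular']:
    print(q,[(np.round(x['at'],4).tolist(),round(x['p'],2)) for x in r.pinpoint('wrist',q)[:2]])
E
```

```text
18.2 [ 0.76  0.96 -1.13  1.78  0.99  1.09  0.66] [ 0.551  -0.1429  0.1569] zax [ 0. -0. -1.] close 80.5 w 0.0491 [-0.1 -0.1 -0.5]
-0.25 [(0.06, np.float64(0.503)), (0.08, np.float64(0.634)), (0.1, np.float64(0.649)), (0.12, np.float64(0.659)), (0.14, np.float64(0.671)), (0.17, np.float64(0.686)), (0.2, np.float64(0.672))]
-0.2 [(0.06, np.float64(0.562)), (0.08, np.float64(0.641)), (0.1, np.float64(0.658)), (0.12, np.float64(0.668)), (0.14, np.float64(0.68)), (0.17, np.float64(0.701)), (0.2, np.float64(0.675))]
-0.15 [(0.06, np.float64(0.604)), (0.08, np.float64(0.654)), (0.1, np.float64(0.668)), (0.12, np.float64(0.677)), (0.14, np.float64(0.689)), (0.17, np.float64(0.705)), (0.2, np.float64(0.691))]
-0.1 [(0.06, np.float64(0.532)), (0.08, np.float64(0.622)), (0.1, np.float64(0.632)), (0.12, np.float64(0.64)), (0.14, np.float64(0.657)), (0.17, np.float64(0.675)), (0.2, np.float64(0.688))]
insert_wide_round [([0.5337, -0.2382, -0.0014], 0.79)]
insert_shallow_round [([0.4453, -0.218, 0.0046], 0.6)]
insert_narrow_round [([0.4556, -0.1272, 0.0061], 0.6)]
insert_rectangular [([0.5508, -0.1427, 0.0033], 0.87)]
```

View pics/w9.png

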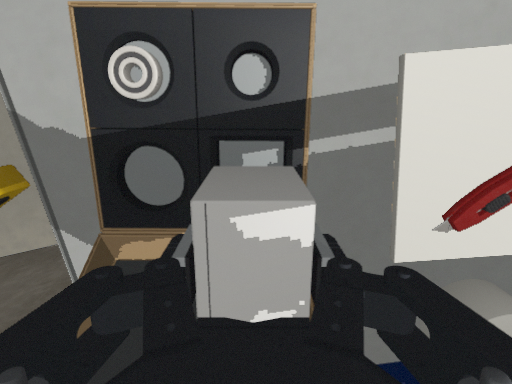

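The carton is held at (253,245), just in front of the rectangular pocket, and the lid is clear. I'll lower it partway and check.

>>> apply_moves(delta_pos=[[0,0,-0.25],[0,0,-0.5],[0,0,-0.62],[0,0,-0.62],[0,0,-0.62],[0,0,-0.62],[0,0,-0.62]], dr=[[0,0,0],[0,0,0],[0,0,0],[0,0,0],[0,0,0],[0,0,0],[0,0,0]], grip=[0.4,0.4,0.4,0.4,0.4,0.4,0.4])

```text
time: 19.02
tcp_pos: [0.5526, -0.1456, 0.0842]
orientation: [0.085, 0.996, -0.001, 0.002]
wrist_force: [0.6, 0.6, -0.8]
gripper_width: 0.0492
grip_force: 42.4
```

```bash
python3 s.py; python3 w.py w10 small_carton 0.1 0.13
```

```text
19.0 [ 0.73  1.06 -1.05  1.82  1.12  1.    0.57] [ 0.5526 -0.1456  0.0842] zax [ 0.004 -0.002 -1.   ] close 80.2 w 0.0492 [ 0.6  0.6 -0.8]
t 19.0 tcp [ 0.5526 -0.1456  0.0842] close dir 80.2 zax [ 0.004 -0.002 -1.   ] q7 0.57 cam [ 0.486 -0.134  0.227]
[([0.549, -0.1423, 0.0511], 0.58)]
p 0.57 [ 549.5 -145.2] [50.8 57.4] 80.5 zmed 0.1157 15064 circ [array([ 548.4, -144.9]), np.float64(36.3)]
```

>>> apply_moves(delta_pos=[[0,0,-0.07],[0,0,-0.14],[0,0,-0.2],[0,0,-0.245],[0,0,-0.245],[0,0,-0.245],[0,0,-0.245]], dr=[[0,0,0],[0,0,0],[0,0,0],[0,0,0],[0,0,0],[0,0,0],[0,0,0]], grip=[0.4,0.4,0.4,0.4,0.4,0.4,0.4])

```text
time: 19.75
tcp_pos: [0.5513, -0.146, 0.0526]
orientation: [0.085, 0.996, -0.001, 0.0]
wrist_force: [-0.6, 0.7, -0.9]
gripper_width: 0.0496
grip_force: 42.9
```

```bash
python3 s.py
```

```text
19.8 [ 0.71  1.1  -1.02  1.83  1.18  0.97  0.54] [ 0.5513 -0.146   0.0526] zax [ 0.    -0.002 -1.   ] close 80.2 w 0.0496 [-0.6  0.7 -0.9]
```

>>> apply_moves(delta_pos=[[0,0,0],[0,0,0],[0,0,0],[0,0,0],[0,0,0.1],[0,0,0.4],[0,0,0.7],[0,0,1],[0,0,1],[0,0,1]], dr=[[0,0,0],[0,0,0],[0,0,0],[0,0,0],[0,0,0],[0,0,0],[0,0,0],[0,0,0],[0,0,0],[0,0,0]], grip=[0.8,1,1,1,1,1,1,1,1,1])

```text
time: 20.58
tcp_pos: [0.553, -0.1457, 0.1762]
orientation: [0.085, 0.996, -0.001, 0.003]
wrist_force: [0.0, 0.2, -0.9]
gripper_width: 0.0851
grip_force: 0.0
```

```bash
python3 s.py; python3 w.py w11 small_carton 0.077 0.1
```

```text
20.6 [ 0.77  0.93 -1.15  1.77  0.96  1.11  0.69] [ 0.553  -0.1457  0.1762] zax [ 0.006 -0.003 -1.   ] close 80.2 w 0.0851 [ 0.   0.2 -0.9]
t 20.6 tcp [ 0.553  -0.1457  0.1762] close dir 80.2 zax [ 0.006 -0.003 -1.   ] q7 0.69 cam [ 0.486 -0.134  0.318]
[([0.5463, -0.1461, 0.019], 0.63)]
p 0.78 [ 549.9 -146.1] [50.4 59.9] 80.1 zmed 0.0841 4278 circ [array([ 549.5, -145.8]), np.float64(37.9)]
```

View pics/w11.png

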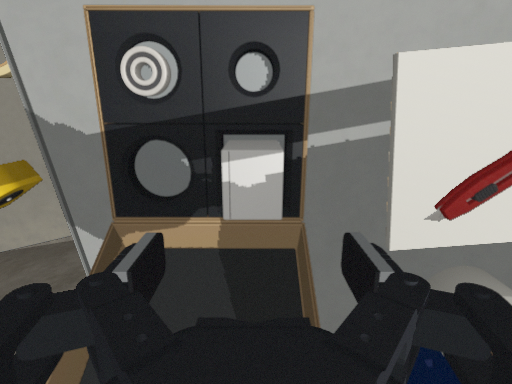

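The carton at (253,178) is seated: its top is at 0.0841, exactly as expected. I'll measure the two remaining pockets, then go to the coupling.

```bash
cat > f.py <<'E'
from h import *
cl=cal('wrist'); im,d=r.snapshot('wrist'); P=cloud('wrist',d,cl)
for n,c,z,rad in [('wide',(.535,-.239),.018,.038),('narrow',(.460,-.130),.018,.026)]:
    D=np.hypot(P[...,0]-c[0],P[...,1]-c[1])
    m=(D<rad)&(abs(P[...,2]-z)<.003); Q=P[m]
    b=(cv2.minEnclosingCircle((Q[:,:2]*1000).astype(np.float32))); print(n,len(Q),np.round(b[0],1),round(b[1],1),np.median(Q[:,2]).round(4),np.round(cv2.minAreaRect((Q[:,:2]*1000).astype(np.float32)),1) if 0 else '')
    foam=(np.hypot(P[...,0]-c[0],P[...,1]-c[1])<.045)&(abs(P[...,2]-.04)<.0012)
    # hole mask: not foam-top within radius
    H=(D<rad+.008)&(P[...,2]<.0385)&(d>0); Q=P[H]; 
    # top-mouth circle: fit ellipse-free: enclosing circle of foam-top edge pts nearest
    e=cv2.dilate(H.astype(np.uint8),np.ones((3,3)))>0; E=P[e&foam][:,:2]
    A=np.c_[2*E,np.ones(len(E))]; s=np.linalg.lstsq(A,(E**2).sum(1),rcond=None)[0]; print('  mouth fit',s[:2].round(4),np.sqrt(s[2]+s[0]**2+s[1]**2).round(4),len(E))
E
python3 f.py
```

```text
wide 2587 [ 534.  -237.1] 30.9 0.0185 
  mouth fit [ 0.5344 -0.2376] 0.037 402
narrow 1202 [ 457.7 -128.7] 18.0 0.0185 
  mouth fit [ 0.4582 -0.1286] 0.0256 492
```

>>> apply_moves(delta_pos=[[-0.2175,0.3,0],[-0.2175,0.6,0],[-0.2175,0.82,0],[-0.2175,0.82,0]], dr=[[0,0,0],[0,0,0],[0,0,0],[0,0,0]], grip=[1,1,1,1])

```text
time: 21.12
tcp_pos: [0.5246, -0.0407, 0.1735]
orientation: [0.08, 0.997, 0.002, 0.0]
wrist_force: [0.3, -0.1, 0.4]
gripper_width: 0.0852
grip_force: 0.0
```

>>> apply_moves(delta_pos=[[-0.2175,0.3,0],[-0.2175,0.6,0],[-0.2175,0.82,0],[-0.2175,0.82,0]], dr=[[0,0,0],[0,0,0],[0,0,0],[0,0,0]], grip=[1,1,1,1])

```text
time: 21.45
tcp_pos: [0.4988, 0.0573, 0.1736]
orientation: [0.081, 0.997, 0.002, 0.001]
wrist_force: [-0.6, 1.0, 1.1]
gripper_width: 0.0851
grip_force: 0.0
```

>>> apply_moves(delta_pos=[[-0.2175,0.3,0],[-0.2175,0.6,0],[-0.2175,0.82,0],[-0.2175,0.82,0]], dr=[[0,0,0],[0,0,0],[0,0,0],[0,0,0]], grip=[1,1,1,1])

```text
time: 21.78
tcp_pos: [0.4727, 0.1555, 0.1737]
orientation: [0.082, 0.997, 0.002, 0.001]
wrist_force: [-0.0, 0.7, 0.4]
gripper_width: 0.0855
grip_force: 0.0
```

>>> apply_moves(delta_pos=[[-0.2175,0.3,0],[-0.2175,0.6,0],[-0.2175,0.82,0],[-0.2175,0.82,0]], dr=[[0,0,0],[0,0,0],[0,0,0],[0,0,0]], grip=[1,1,1,1])

```text
time: 22.12
tcp_pos: [0.4464, 0.2535, 0.1736]
orientation: [0.083, 0.997, 0.002, 0.0]
wrist_force: [0.4, 0.1, 1.2]
gripper_width: 0.0853
grip_force: 0.0
```

>>> apply_moves(delta_pos=[[-0.2175,0.3,0],[-0.2175,0.6,0],[-0.2175,0.82,0],[-0.2175,0.82,0],[-0.2175,0.82,0],[-0.2175,0.82,0]], dr=[[0,0,0],[0,0,0],[0,0,0],[0,0,0],[0,0,0],[0,0,0]], grip=[1,1,1,1,1,1])

```text
time: 22.62
tcp_pos: [0.4215, 0.3437, 0.172]
orientation: [0.086, 0.996, -0.003, 0.0]
wrist_force: [-0.1, -0.9, -0.3]
gripper_width: 0.0853
grip_force: 0.0
```

```bash
python3 s.py; python3 w.py w12 coupling 0.043 0.055
```

```text
22.6 [-0.19  0.89 -1.08  1.84  0.93  1.03 -0.27] [0.4215 0.3437 0.172 ] zax [-0.    -0.005 -1.   ] close 80.1 w 0.0853 [-0.1 -0.9 -0.3]
t 22.6 tcp [0.4215 0.3437 0.172 ] close dir 80.1 zax [-0.    -0.005 -1.   ] q7 -0.27 cam [0.356 0.356 0.315]
[([0.4264, 0.3504, 0.0002], 0.9), ([0.3706, 0.5726, -0.0038], 0.86)]
p 0.57 [423.5 345.1] [47.8 47.5] 39.6 zmed 0.0473 1729 circ [array([423.8, 344.8]), np.float64(26.0)]
p 0.56 [371.1 561.4] [50.8 28.3] 10.3 zmed 0.0472 1316 circ [array([369.1, 572.2]), np.float64(25.5)]
```

View pics/w12.png

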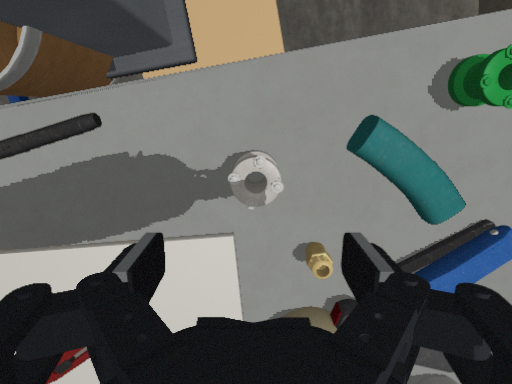

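The steel coupling is at (255,182), with bolts at (258,160), (234,178) and (278,187). I'll turn the tool 33° so that the pads grip between the bolts.

>>> apply_moves(delta_pos=[[0.01,0,-0.15],[0.01,0,-0.3],[0.01,0,-0.45],[0.01,0,-0.6],[0.01,0,-0.68],[0.01,0,-0.68],[0.01,0,-0.68],[0.01,0,-0.68],[0.01,0,-0.68]], dr=[[0,0,0.367],[0,0,0.367],[0,0,0.367],[0,0,0.367],[0,0,0.367],[0,0,0.367],[0,0,0.367],[0,0,0.367],[0,0,0.367]], grip=[1,1,1,1,1,1,1,1,1])

```text
time: 23.52
tcp_pos: [0.4227, 0.3462, 0.0926]
orientation: [-0.2, 0.98, -0.0, 0.002]
wrist_force: [0.7, 0.2, -0.0]
gripper_width: 0.0852
grip_force: 0.0
```

```bash
python3 s.py; python3 w.py w13 coupling 0.043 0.055
```

```text
23.5 [-0.19  1.04 -1.1   1.89  1.15  1.01  0.14] [0.4227 0.3462 0.0926] zax [ 0.003 -0.    -1.   ] close 113.1 w 0.0852 [ 0.7  0.2 -0. ]
t 23.5 tcp [0.4227 0.3462 0.0926] close dir 113.1 zax [ 0.003 -0.    -1.   ] q7 0.14 cam [0.361 0.32  0.235]
[([0.4265, 0.35, -0.0006], 0.81)]
p 0.86 [423.3 345.4] [47.9 47.4] 21.4 zmed 0.0473 3260 circ [array([423.4, 345.5]), np.float64(26.1)]
```

Aligned to within 1 mm. I'll go down to TCP z ≈ 0.028, grip and lift.

>>> apply_moves(delta_pos=[[0.005,-0.005,-0.2],[0.005,-0.005,-0.4],[0.005,-0.005,-0.535],[0.005,-0.005,-0.535],[0.005,-0.005,-0.535],[0.005,-0.005,-0.535],[0.005,-0.005,-0.535],[0.005,-0.005,-0.535],[0.005,-0.005,-0.535],[0.005,-0.005,-0.535],[0.005,-0.005,-0.535],[0.005,-0.005,-0.535]], dr=[[0,0,0],[0,0,0],[0,0,0],[0,0,0],[0,0,0],[0,0,0],[0,0,0],[0,0,0],[0,0,0],[0,0,0],[0,0,0],[0,0,0]], grip=[1,1,1,1,1,0.4,0.4,0.4,0.4,0.4,0.4,0.4], force=60)

```text
time: 24.67
tcp_pos: [0.4233, 0.3457, 0.029]
orientation: [-0.201, 0.98, -0.001, 0.002]
wrist_force: [-0.2, -2.8, 7.3]
gripper_width: 0.0434
grip_force: 60.2
```

>>> apply_moves(delta_pos=[[0,0,0.2],[0,0,0.5],[0,0,0.8],[0,0,1],[0,0,1],[0,0,1]], dr=[[0,0,0],[0,0,0],[0,0,0],[0,0,0],[0,0,0],[0,0,0]], grip=[0.4,0.4,0.4,0.4,0.4,0.4])

```text
time: 25.17
tcp_pos: [0.4233, 0.3456, 0.1485]
orientation: [-0.201, 0.98, -0.0, 0.002]
wrist_force: [0.2, -0.6, -3.7]
gripper_width: 0.0437
grip_force: 62.5
```

```bash
python3 s.py; python3 w.py w14 coupling 0.15 0.2
```

```text
25.2 [-0.16  0.97 -1.16  1.86  1.04  1.07  0.22] [0.4233 0.3456 0.1485] zax [ 0.004 -0.    -1.   ] close 113.2 w 0.0437 [ 0.2 -0.6 -3.7]
t 25.2 tcp [0.4233 0.3456 0.1485] close dir 113.2 zax [ 0.004 -0.    -1.   ] q7 0.22 cam [0.361 0.319 0.291]
[([0.369, 0.5689, -0.0012], 0.79), ([0.4286, 0.3492, 0.1191], 0.71)]
p 0.73 [423.2 345.6] [48.1 43.7] 24.2 zmed 0.1665 7197 circ [array([423.4, 345.6]), np.float64(26.2)]
```

View pics/w14.png

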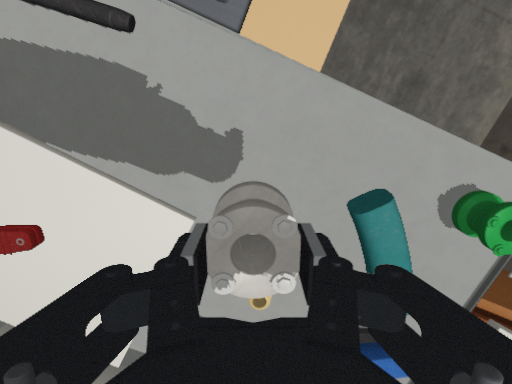

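The coupling is held upright at (253,240), gripped between its bolts. Next I carry it to the wide pocket.

>>> apply_moves(delta_pos=[[0.185,-0.3,0.05],[0.185,-0.65,0.05],[0.185,-0.972,0.05],[0.185,-0.972,0.05]], dr=[[0,0,0],[0,0,0],[0,0,0],[0,0,0]], grip=[0.4,0.4,0.4,0.4])

```text
time: 25.65
tcp_pos: [0.4446, 0.2167, 0.1497]
orientation: [-0.197, 0.98, -0.008, -0.003]
wrist_force: [-1.1, -1.6, -3.5]
gripper_width: 0.0434
grip_force: 62.7
```

>>> apply_moves(delta_pos=[[0.185,-0.3,0],[0.185,-0.65,0],[0.185,-0.972,0],[0.185,-0.972,0]], dr=[[0,0,0],[0,0,0],[0,0,0],[0,0,0]], grip=[0.4,0.4,0.4,0.4])

```text
time: 25.98
tcp_pos: [0.4658, 0.1005, 0.1499]
orientation: [-0.196, 0.981, -0.006, -0.004]
wrist_force: [-0.3, -2.0, -2.5]
gripper_width: 0.0434
grip_force: 62.9
```

>>> apply_moves(delta_pos=[[0.185,-0.3,0],[0.185,-0.65,0],[0.185,-0.972,0],[0.185,-0.972,0]], dr=[[0,0,0],[0,0,0],[0,0,0],[0,0,0]], grip=[0.4,0.4,0.4,0.4])

```text
time: 26.32
tcp_pos: [0.4875, -0.0153, 0.15]
orientation: [-0.195, 0.981, -0.005, -0.004]
wrist_force: [-0.8, -0.9, -2.9]
gripper_width: 0.044
grip_force: 63.1
```

>>> apply_moves(delta_pos=[[0.185,-0.3,0],[0.185,-0.65,0],[0.185,-0.972,0],[0.185,-0.972,0]], dr=[[0,0,0],[0,0,0],[0,0,0],[0,0,0]], grip=[0.4,0.4,0.4,0.4])

```text
time: 26.65
tcp_pos: [0.5098, -0.1315, 0.15]
orientation: [-0.194, 0.981, -0.004, -0.003]
wrist_force: [-1.0, -1.1, -3.2]
gripper_width: 0.0434
grip_force: 63.2
```

>>> apply_moves(delta_pos=[[0.185,-0.3,0],[0.185,-0.65,0],[0.185,-0.972,0],[0.185,-0.972,0],[0.185,-0.972,0],[0.185,-0.972,-0.2],[0.185,-0.972,-0.5],[0.185,-0.972,-0.5],[0.185,-0.972,-0.5]], dr=[[0,0,0],[0,0,0],[0,0,0],[0,0,0],[0,0,0],[0,0,0],[0,0,0],[0,0,0],[0,0,0]], grip=[0.4,0.4,0.4,0.4,0.4,0.4,0.4,0.4,0.4])

```text
time: 27.4
tcp_pos: [0.5322, -0.2359, 0.0917]
orientation: [-0.203, 0.979, 0.001, -0.001]
wrist_force: [-0.6, 0.5, -2.8]
gripper_width: 0.0435
grip_force: 63.2
```

```bash
python3 s.py; python3 w.py w15 coupling 0.1 0.13
```

```text
27.4 [ 0.92  1.1  -1.16  1.78  1.15  1.11  1.32] [ 0.5322 -0.2359  0.0917] zax [-0.003  0.001 -1.   ] close 113.4 w 0.0435 [-0.6  0.5 -2.8]
t 27.4 tcp [ 0.5322 -0.2359  0.0917] close dir 113.4 zax [-0.003  0.001 -1.   ] q7 1.32 cam [ 0.471 -0.262  0.234]
[([0.5324, -0.2332, 0.0616], 0.87)]
p 0.62 [ 532.3 -235.8] [48.5 43.7] 23.1 zmed 0.1097 6906 circ [array([ 532.2, -235.6]), np.float64(26.4)]
```

>>> apply_moves(delta_pos=[[0.006,0,-0.1],[0.006,0,-0.2],[0.006,0,-0.3],[0.006,0,-0.35],[0.006,0,-0.35],[0.006,0,-0.35],[0.006,0,-0.35]], dr=[[0,0,0],[0,0,0],[0,0,0],[0,0,0],[0,0,0],[0,0,0],[0,0,0]], grip=[0.4,0.4,0.4,0.4,0.4,0.4,0.4])

```text
time: 28.13
tcp_pos: [0.5348, -0.2376, 0.0516]
orientation: [-0.201, 0.98, -0.001, 0.001]
wrist_force: [0.1, 0.9, -2.6]
gripper_width: 0.0432
grip_force: 63.2
```

```bash
python3 s.py
```

```text
28.1 [ 0.9   1.16 -1.12  1.79  1.22  1.07  1.28] [ 0.5348 -0.2376  0.0516] zax [ 0.002 -0.001 -1.   ] close 113.2 w 0.0432 [ 0.1  0.9 -2.6]
```

>>> apply_moves(delta_pos=[[0,0,-0.03],[0,0,-0.03],[0,0,-0.03],[0,0,-0.03],[0,0,-0.03],[0,0,-0.03],[0,0,-0.03],[0,0,0.2],[0,0,0.5],[0,0,0.8],[0,0,1],[0,0,1],[0,0,1]], dr=[[0,0,0],[0,0,0],[0,0,0],[0,0,0],[0,0,0],[0,0,0],[0,0,0],[0,0,0],[0,0,0],[0,0,0],[0,0,0],[0,0,0],[0,0,0]], grip=[0.4,0.4,0.8,1,1,1,1,1,1,1,1,1,1])

```text
time: 29.22
tcp_pos: [0.5353, -0.238, 0.1729]
orientation: [-0.201, 0.98, -0.002, 0.002]
wrist_force: [0.0, 0.5, -1.1]
gripper_width: 0.0853
grip_force: 0.0
```

```bash
python3 s.py; python3 w.py w16 coupling 0.06 0.075
```

```text
29.2 [ 0.94  1.   -1.23  1.72  1.02  1.2   1.4 ] [ 0.5353 -0.238   0.1729] zax [ 0.005 -0.002 -1.   ] close 113.2 w 0.0853 [ 0.   0.5 -1.1]
t 29.2 tcp [ 0.5353 -0.238   0.1729] close dir 113.2 zax [ 0.005 -0.002 -1.   ] q7 1.40 cam [ 0.473 -0.264  0.315]
[([0.5366, -0.2352, 0.0143], 0.55)]
p 0.91 [ 534.3 -238.1] [47.3 46.9] 25.7 zmed 0.0654 1940 circ [array([ 534.6, -237.9]), np.float64(25.9)]
```

View pics/w16.png

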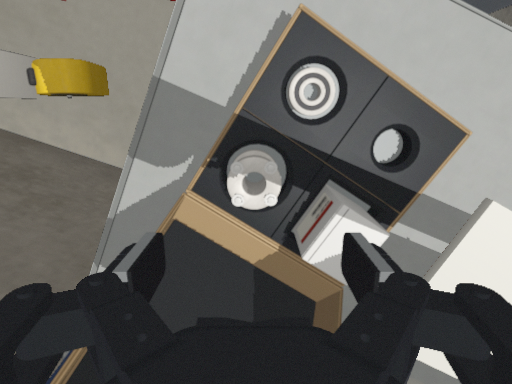

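The coupling at (255,178) is seated: its flange top is at 0.0654. The last part is the fitting, and I'll keep well away from the hanging sheet on the way.

>>> apply_moves(delta_pos=[[-0.3,0.3,0],[-0.3,0.6,0],[-0.3,0.883,0],[-0.3,0.883,0]], dr=[[0,0,0],[0,0,0],[0,0,0],[0,0,0]], grip=[1,1,1,1])

```text
time: 29.7
tcp_pos: [0.4977, -0.1242, 0.1716]
orientation: [-0.207, 0.978, 0.002, 0.001]
wrist_force: [0.3, 1.0, 1.0]
gripper_width: 0.0855
grip_force: 0.0
```

>>> apply_moves(delta_pos=[[-0.3,0.3,0],[-0.3,0.6,0],[-0.3,0.883,0],[-0.3,0.883,0]], dr=[[0,0,0],[0,0,0],[0,0,0],[0,0,0]], grip=[1,1,1,1])

```text
time: 30.03
tcp_pos: [0.4623, -0.0184, 0.172]
orientation: [-0.207, 0.978, 0.002, 0.002]
wrist_force: [0.7, -0.4, 0.1]
gripper_width: 0.0856
grip_force: 0.0
```

>>> apply_moves(delta_pos=[[0,0.3,0],[0,0.6,0],[0,0.883,0],[0,0.883,0]], dr=[[0,0,0],[0,0,0],[0,0,0],[0,0,0]], grip=[1,1,1,1])

```text
time: 30.37
tcp_pos: [0.4626, 0.088, 0.172]
orientation: [-0.206, 0.979, 0.003, 0.002]
wrist_force: [0.7, 0.2, -0.1]
gripper_width: 0.0854
grip_force: 0.0
```

>>> apply_moves(delta_pos=[[0,0.3,0],[0,0.6,0],[0,0.883,0],[0,0.883,0]], dr=[[0,0,0],[0,0,0],[0,0,0],[0,0,0]], grip=[1,1,1,1])

```text
time: 30.7
tcp_pos: [0.4619, 0.1941, 0.172]
orientation: [-0.205, 0.979, 0.003, 0.002]
wrist_force: [0.3, 1.1, 0.7]
gripper_width: 0.0856
grip_force: 0.0
```

>>> apply_moves(delta_pos=[[0,0.3,0],[0,0.6,0],[0,0.883,0],[0,0.883,0]], dr=[[0,0,0],[0,0,0],[0,0,0],[0,0,0]], grip=[1,1,1,1])

```text
time: 31.03
tcp_pos: [0.4611, 0.2996, 0.1718]
orientation: [-0.205, 0.979, 0.003, 0.001]
wrist_force: [-1.0, 1.2, 0.7]
gripper_width: 0.0854
grip_force: 0.0
```

>>> apply_moves(delta_pos=[[0,0.4,0],[0,0.883,0],[0.25,0.883,0],[0.5,0.883,0],[0.5,0.883,0],[0.5,0.883,0]], dr=[[0,0,0],[0,0,0],[0,0,0],[0,0,0],[0,0,0],[0,0,0]], grip=[1,1,1,1,1,1])

```text
time: 31.53
tcp_pos: [0.524, 0.3963, 0.1693]
orientation: [-0.2, 0.98, -0.002, -0.0]
wrist_force: [-0.3, -0.5, -0.5]
gripper_width: 0.0853
grip_force: 0.0
```

```bash
python3 s.py; python3 w.py w17 fitting 0.038 0.055
```

```text
31.5 [-0.21  1.03 -1.13  1.49  0.96  1.24  0.5 ] [0.524  0.3963 0.1693] zax [ 0.    -0.003 -1.   ] close 113.0 w 0.0853 [-0.3 -0.5 -0.5]
t 31.5 tcp [0.524  0.3963 0.1693] close dir 113.0 zax [ 0.    -0.003 -1.   ] q7 0.50 cam [0.463 0.371 0.312]
[([0.5296, 0.3972, 0.0], 0.62)]
p 0.67 [528.2 397.1] [20.8 20.6] 86.7 zmed 0.043 254 circ [array([528.5, 397.3]), np.float64(10.7)]
```

View pics/w17.png

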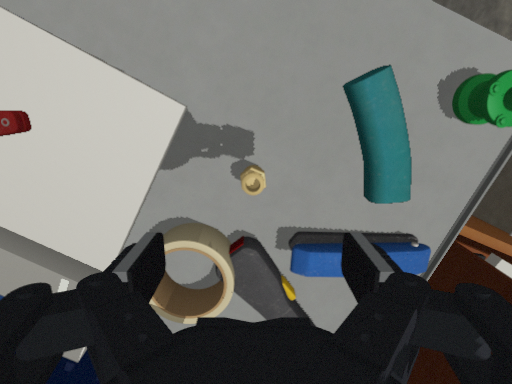

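The fitting is at (253,181), upright, and its measured centre is (0.5283, 0.3972). The tape at (195,270) and the knife at (270,280) are outside the finger line. I'll go down.

>>> apply_moves(delta_pos=[[0.025,0,-0.3],[0.025,0,-0.6],[0.025,0,-0.7],[0.025,0,-0.7],[0.025,0,-0.7],[0.025,0,-0.7],[0.025,0,-0.7]], dr=[[0,0,0],[0,0,0],[0,0,0],[0,0,0],[0,0,0],[0,0,0],[0,0,0]], grip=[0.7,0.7,0.7,0.7,0.7,0.7,0.7], force=40)

```text
time: 32.27
tcp_pos: [0.5259, 0.3993, 0.0898]
orientation: [-0.201, 0.979, 0.001, 0.002]
wrist_force: [0.6, -0.8, -0.2]
gripper_width: 0.06
grip_force: 0.0
```

```bash
python3 s.py; python3 w.py w18 fitting 0.038 0.055
```

```text
32.3 [-0.23  1.13 -1.07  1.54  1.07  1.14  0.44] [0.5259 0.3993 0.0898] zax [ 0.004  0.002 -1.   ] close 113.2 w 0.0600 [ 0.6 -0.8 -0.2]
t 32.3 tcp [0.5259 0.3993 0.0898] close dir 113.2 zax [ 0.004  0.002 -1.   ] q7 0.44 cam [0.464 0.373 0.232]
[([0.5288, 0.3949, -0.0007], 0.7)]
p 0.62 [528.  396.9] [20.5 20.6] 22.7 zmed 0.043 495 circ [array([528.2, 397. ]), np.float64(10.7)]
```

>>> apply_moves(delta_pos=[[0.019,-0.019,-0.1],[0.019,-0.019,-0.25],[0.019,-0.019,-0.4],[0.019,-0.019,-0.465],[0.019,-0.019,-0.465],[0.019,-0.019,-0.465],[0.019,-0.019,-0.465],[0.019,-0.019,-0.465],[0.019,-0.019,-0.465],[0.019,-0.019,-0.465],[0.019,-0.019,-0.465],[0.019,-0.019,-0.465],[0.019,-0.019,-0.465]], dr=[[0,0,0],[0,0,0],[0,0,0],[0,0,0],[0,0,0],[0,0,0],[0,0,0],[0,0,0],[0,0,0],[0,0,0],[0,0,0],[0,0,0],[0,0,0]], grip=[0.7,0.7,0.7,0.7,0.7,0.7,0.1,0.1,0.1,0.1,0.1,0.1,0.1])

```text
time: 33.5
tcp_pos: [0.5281, 0.3963, 0.0325]
orientation: [-0.201, 0.98, -0.0, 0.001]
wrist_force: [0.2, -0.5, 5.8]
gripper_width: 0.0186
grip_force: 39.3
```

```bash
python3 s.py
```

```text
33.5 [-0.24  1.2  -1.03  1.55  1.14  1.08  0.41] [0.5281 0.3963 0.0325] zax [ 0.003  0.    -1.   ] close 113.2 w 0.0186 [ 0.2 -0.5  5.8]
```

>>> apply_moves(delta_pos=[[0,0,0.2],[0,0,0.5],[0,0,0.8],[0,0,1],[0,0,1],[0,0,1]], dr=[[0,0,0],[0,0,0],[0,0,0],[0,0,0],[0,0,0],[0,0,0]], grip=[0.1,0.1,0.1,0.1,0.1,0.1])

```text
time: 34.0
tcp_pos: [0.5282, 0.3958, 0.1525]
orientation: [-0.201, 0.98, -0.001, 0.002]
wrist_force: [0.3, 0.0, -2.4]
gripper_width: 0.0184
grip_force: 39.6
```

```bash
python3 s.py; python3 w.py w19 fitting 0.13 0.18
```

```text
34.0 [-0.21  1.05 -1.12  1.5   0.99  1.22  0.5 ] [0.5282 0.3958 0.1525] zax [ 0.004 -0.001 -1.   ] close 113.2 w 0.0184 [ 0.3  0.  -2.4]
t 34.0 tcp [0.5282 0.3958 0.1525] close dir 113.2 zax [ 0.004 -0.001 -1.   ] q7 0.50 cam [0.466 0.37  0.295]
[([0.5303, 0.395, 0.12], 0.64)]
p 0.94 [527.7 394.1] [23.7 22.8] 5.6 zmed 0.156 2054 circ [array([526.6, 394.6]), np.float64(13.2)]
```

View pics/w19.png

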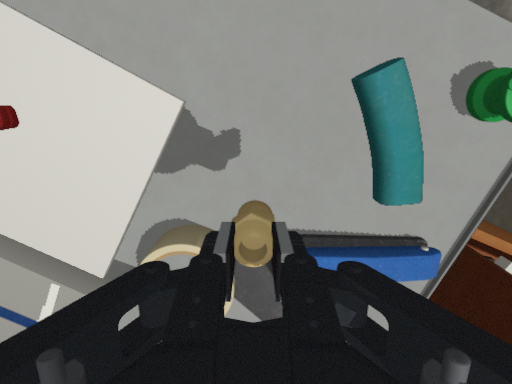

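The fitting is held at (254,235). I'll pull back from the sheet, then carry it to the narrow pocket.

>>> apply_moves(delta_pos=[[-0.3,0,0],[-0.58,-0.1,0],[-0.58,-0.4,0],[-0.58,-0.7,0],[-0.58,-0.876,0],[-0.58,-0.876,0]], dr=[[0,0,0],[0,0,0],[0,0,0],[0,0,0],[0,0,0],[0,0,0]], grip=[0.1,0.1,0.1,0.1,0.1,0.1])

```text
time: 34.65
tcp_pos: [0.4583, 0.2829, 0.1488]
orientation: [-0.199, 0.98, -0.005, -0.002]
wrist_force: [0.2, -0.8, -1.9]
gripper_width: 0.0187
grip_force: 39.6
```

>>> apply_moves(delta_pos=[[0,-0.3,0],[0,-0.6,0],[0,-0.876,0],[0,-0.876,0]], dr=[[0,0,0],[0,0,0],[0,0,0],[0,0,0]], grip=[0.1,0.1,0.1,0.1])

```text
time: 34.98
tcp_pos: [0.4575, 0.1764, 0.1488]
orientation: [-0.198, 0.98, -0.005, -0.002]
wrist_force: [-0.0, -1.2, -2.6]
gripper_width: 0.0189
grip_force: 39.7
```

>>> apply_moves(delta_pos=[[0,-0.3,0],[0,-0.6,0],[0,-0.876,0],[0,-0.876,0]], dr=[[0,0,0],[0,0,0],[0,0,0],[0,0,0]], grip=[0.1,0.1,0.1,0.1])

```text
time: 35.32
tcp_pos: [0.4569, 0.0719, 0.149]
orientation: [-0.197, 0.98, -0.005, -0.003]
wrist_force: [-0.9, 0.3, -1.5]
gripper_width: 0.0187
grip_force: 39.8
```

>>> apply_moves(delta_pos=[[0,-0.3,0],[0,-0.6,0],[0,-0.876,0],[0,-0.876,0]], dr=[[0,0,0],[0,0,0],[0,0,0],[0,0,0]], grip=[0.1,0.1,0.1,0.1])

```text
time: 35.65
tcp_pos: [0.4567, -0.0325, 0.1492]
orientation: [-0.196, 0.98, -0.003, -0.003]
wrist_force: [-0.1, -0.3, -1.4]
gripper_width: 0.0187
grip_force: 39.9
```

>>> apply_moves(delta_pos=[[0,-0.3,0],[0,-0.6,0],[0,-0.876,0],[0,-0.876,0],[0,-0.876,-0.2],[0,-0.876,-0.4],[0,-0.876,-0.4],[0,-0.876,-0.4],[0,-0.876,-0.4],[0,-0.876,-0.4]], dr=[[0,0,0],[0,0,0],[0,0,0],[0,0,0],[0,0,0],[0,0,0],[0,0,0],[0,0,0],[0,0,0],[0,0,0]], grip=[0.1,0.1,0.1,0.1,0.1,0.1,0.1,0.1,0.1,0.1])

```text
time: 36.48
tcp_pos: [0.4591, -0.1292, 0.1046]
orientation: [-0.202, 0.979, -0.001, 0.002]
wrist_force: [-0.4, -0.6, -1.8]
gripper_width: 0.0186
grip_force: 40.0
```

```bash
python3 s.py; python3 w.py w20 fitting 0.08 0.13; python3 f.py|tail -2; python3 - <<'E'
from h import *
r.snapshot('scene'); r.snapshot('top')
for c in('top','scene'):
  for q in('fitting','insert_narrow_round'): print(c,q,[(np.round(a['at'],4).tolist(),round(a['p'],2)) for a in r.pinpoint(c,q)[:2]])
E
```

```text
36.5 [ 0.81  0.99 -1.14  2.09  1.19  0.95  0.94] [ 0.4591 -0.1292  0.1046] zax [ 0.004 -0.001 -1.   ] close 113.3 w 0.0186 [-0.4 -0.6 -1.8]
t 36.5 tcp [ 0.4591 -0.1292  0.1046] close dir 113.3 zax [ 0.004 -0.001 -1.   ] q7 0.94 cam [ 0.397 -0.155  0.247]
[([0.4609, -0.1297, 0.0723], 0.95)]
p 0.73 [ 458.7 -130.7] [23.9 22.9] 13.3 zmed 0.1078 2091 circ [array([ 457.7, -129.5]), np.float64(12.8)]
narrow 1079 [ 458.6 -128.1] 17.9 0.0185 
  mouth fit [ 0.4583 -0.1311] 0.0248 274
top fitting []
top insert_narrow_round [([0.4581, -0.1289, 0.0045], 0.87)]
scene fitting [([0.4664, -0.1302, 0.0678], 0.47)]
scene insert_narrow_round []
```

View pics/w20.png

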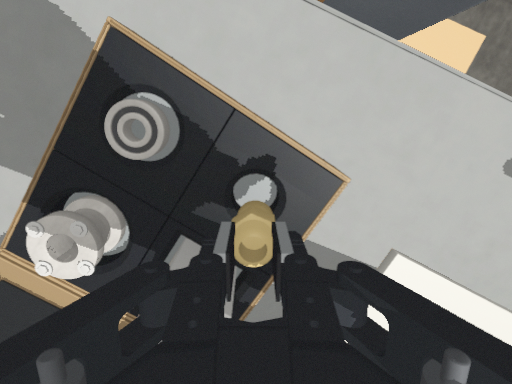

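The fitting at (254,235) is lined up with the narrow pocket at (256,195). I'll lower it.

>>> apply_moves(delta_pos=[[-0.004,0,-0.1],[-0.004,0,-0.2],[-0.004,0,-0.3],[-0.004,0,-0.37],[-0.004,0,-0.4],[-0.004,0,-0.415],[-0.004,0,-0.415],[-0.004,0,-0.415]], dr=[[0,0,0],[0,0,0],[0,0,0],[0,0,0],[0,0,0],[0,0,0],[0,0,0],[0,0,0]], grip=[0.1,0.1,0.1,0.1,0.1,0.1,0.1,0.1])

```text
time: 37.65
tcp_pos: [0.458, -0.1299, 0.0541]
orientation: [-0.201, 0.98, -0.001, 0.001]
wrist_force: [0.0, 0.3, -1.3]
gripper_width: 0.019
grip_force: 40.0
```

```bash
python3 s.py
```

```text
37.6 [ 0.78  1.07 -1.07  2.11  1.33  0.92  0.85] [ 0.458  -0.1299  0.0541] zax [ 0.003 -0.001 -1.   ] close 113.2 w 0.0190 [ 0.   0.3 -1.3]
```

>>> apply_moves(delta_pos=[[0,0,-0.025],[0,0,-0.025],[0,0,-0.025],[0,0,-0.025],[0,0,-0.025],[0,0,-0.025],[0,0,-0.025],[0,0,0.1],[0,0,0.4],[0,0,0.7],[0,0,1],[0,0,1],[0,0,1]], dr=[[0,0,0],[0,0,0],[0,0,0],[0,0,0],[0,0,0],[0,0,0],[0,0,0],[0,0,0],[0,0,0],[0,0,0],[0,0,0],[0,0,0],[0,0,0]], grip=[0.1,0.1,0.1,0.5,0.7,0.7,0.7,0.7,0.7,0.7,0.7,0.7,0.7])

```text
time: 38.73
tcp_pos: [0.4589, -0.13, 0.1757]
orientation: [-0.201, 0.98, -0.002, 0.003]
wrist_force: [-1.0, -0.2, 0.3]
gripper_width: 0.0599
grip_force: 0.0
```

```bash
python3 s.py; python3 w.py w21 fitting 0.056 0.08; for a in "coupling .06 .08" "bearing .042 .06" "small_carton .077 .1"; do python3 w.py w22 $a|tail -n +2; done
```

```text
38.7 [ 0.86  0.88 -1.23  2.04  1.02  1.02  1.08] [ 0.4589 -0.13    0.1757] zax [ 0.006 -0.002 -1.   ] close 113.2 w 0.0599 [-1.  -0.2  0.3]
t 38.7 tcp [ 0.4589 -0.13    0.1757] close dir 113.2 zax [ 0.006 -0.002 -1.   ] q7 1.08 cam [ 0.397 -0.156  0.318]
[([0.4573, -0.1291, 0.0184], 0.57), ([0.5342, -0.2362, -0.0026], 0.26)]
p 0.92 [ 457.8 -129.2] [20.5 20.5] 73.1 zmed 0.0611 282 circ [array([ 458.3, -128.9]), np.float64(10.9)]
[([0.5385, -0.2339, 0.0141], 0.97)]
p 0.95 [ 534.2 -237.5] [48.2 47.6] 6.1 zmed 0.0653 1926 circ [array([ 534.3, -237.7]), np.float64(26.1)]
[([0.4421, -0.2224, 0.0311], 0.65)]
p 0.7 [ 444.  -222.3] [38.8 40. ] 23.4 zmed 0.0467 1429 circ [array([ 444. , -222.2]), np.float64(20.3)]
[([0.5472, -0.147, 0.0179], 0.93)]
p 0.65 [ 550.  -142.5] [43.4 59.7] 80.3 zmed 0.0842 2167 circ [array([ 549.2, -142.7]), np.float64(35.5)]
```

View pics/w21.png

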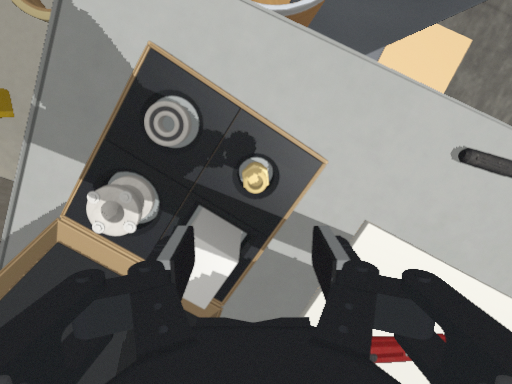

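All four parts are seated: the fitting at (255,178), the bearing at (168,120), the coupling at (125,205) and the carton at (212,255). Their heights all match their pocket floors, and the gripper is clear, so I'll hand in.

```bash
python3 -c "
from h import *
print(r.close_job())"
```

```text
the job is handed in; nothing more can be done
None
```

The kit is packed and handed in after about 39 s: the coupling, bearing, fitting and small carton each measured upright and fully down in their own pocket, with the gripper open and clear (the hand-in call gave no verdict).

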